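# Set the angle gauge to its marker on the datum pin of a fossil jacket

### The arm

A 6-joint arm with a two-finger parallel gripper is mounted at the origin on the work surface. World frame = base frame: x ahead of the robot, y to its left, z up, the work surface at z = 0. Lengths are in m, angles in degrees, forces in N, time in s.
With the tool pointing down it reaches from about 0.3 to 0.825 m from the base axis. Payload 5.4 kg.
Tool frame: the origin (TCP) lies on the centre line of the jaws, within the pads' length; the fingertips stand 19 mm ahead of it and the grasp point (between the pads) is the TCP (r.tips_ahead is the distance from the TCP to the fingertips, in m); z points along the fingers, y is the line along which they close (so a half turn about z gives the same grasp; the last joint's range is limited). The gripper opens to 92 mm and grips with 3 to 60 N. Pads are 20 mm wide; open, the fingers measure 128 mm over their backs; the gripper's body (75 mm by 189 mm) begins 69 mm behind the grasp point.
Start: joints at [-79.59, 9.076, 91.501, -0, 79.423, -12.038], TCP at [0.22, -0.531, 0.234] pointing down, gripper open.
Joint ranges: [-166.64, 166.64], [-54.1, 131.32], [10.49, 154.53], [-73.88, 253.88], [9.74, 151.15], [-171.62, 171.62]. Speed limits (degrees/s): [147.25, 147.25, 180, 180, 180, 180].

### API

Orientations are given as a 3x3 rotation matrix whose columns are the frame's x, y, z axes.
In Python, from rig import r gives the robot as it stands. The module is installed in compiled form; this text tells all that it offers.
- The arm moves only by the tool apply_moves, never from a script. Its argument "series" is a list that holds one entry, the list of rows, each a list of 6 numbers: the shift along the tool's x, y, z in units of 25 mm (1.0 is 25 mm), then the turn, a rotation vector about the tool's x, y, z in units of 8 degrees (1.0 is 8 degrees). In form: [[[tx, ty, tz, rx, ry, rz], ...]]. A call has 1 to 8 rows; each row shifts and turns the commanded pose from where the row before left it, along the tool's axes as they then stand; what a row does not reach is not made up. A row lasts 1/10 s, in which the tool goes at most 50 mm and 8.59 degrees, less where a joint would pass 70% of its speed; a pose out of reach is approached as far as the arm can. A call is refused whole if a number of a shift passes 1 or a number of a turn 1, either way. A call with a gripper value outside its range is refused whole. "fingers" is the finger opening in mm, from 0 to 91.9, set as the call begins (left out, the last holds). The fingers move at their own pace and stop on an object; the grip force is fixed at half the most. Time passes only in rows, so rows that do not move let the fingers close. It gives the time, the measured TCP pose, the force, the opening and the grip force at its end, in the units of the state.
- r.get_obs(): the state, without advancing time (a new reading comes with each control period).
- r.capture(name): name is "scene" or "top"; returns (picture, depth): 384x512x3 uint8, blue, green, red; 384x512 float32, m along the optical axis (not along the pixel's ray), 0 where there is no reading.
- r.calibration(name): a dict with "camera_matrix" (3x3 intrinsics, pixels), "eye" and "orientation" of the camera in the world. Camera axes: x right, y up, looking along -z (the intrinsics and any distortion apply to the point x, -y, -z); pixel columns grow to the right and rows downward; lengths in m; the calibration is good to about 2 mm. A picture is of the moment at which its call begins. calibration takes no time and is no camera call.
- r.job_done(): hands the job in; it is judged then, once.
The state is a dict: "t": time; "joint_pos": joint angles; "joint_velocities": joint speeds; "joint_torque": joint torques, N m; "ee_pos": TCP position; "eef_rot": TCP orientation; "wrist_force": force on the tool from outside, world axes, zero at the start; "torque": the same for the moment, N m; "gripper_width": finger opening in m; "finger_force": force on a finger pad.
Only numpy, scipy, OpenCV 4.12 (cv2) and the standard library are available. Lean on these libraries where they do the work, as an engineer would, in place of code of your own. Each camera call takes 0.05 s, during which the arm holds its last target. There are 200 camera calls.

### The job

Push the stem of the dome-headed pin all the way down into the brass tube on the plaster fossil jacket, so that its head sits on the rim. Then take the angle gauge by its handle, set its foot gently on the pin's dome and rock it there until the swinging pointer settles on the marker at the dial's edge. Finish while holding it steady in the gripper like that, its foot lightly on the pin only and its spring not pressed to the stop, and leave the other things on the bench where they are.

Things in the scene. Friction and masses are not known exactly. Their poses are not given: they have to be found in the camera images.
- pin_head (a point): Centre of the head of the loose metal pin (80 g), z up along the pin. Head: aluminium cylinder 24 mm in diameter, 34 mm tall with hemispherical top; this point is 17 mm above its flat underside, 17 mm below the dome's top. Below it a round steel stem, 8 mm thick, 40 mm long, tapered tip. At the start it stands in the stand, head on the rim; it lifts straight out.
- tube_mouth (a point): Centre of the mouth, at the rim, of the upright brass tube on the plaster jacket. Bore 12 mm, outside 20 mm, rim 80 mm above the bench, 46 mm deep. z up, x along the jacket's length. With the pin home, pin_head is 17 mm above this point and the dome's top 34 mm above it. The nearest bone begins about 40 mm from the tube's axis, on the jacket's +x side.
- gauge_grip (a point): Centre of the gauge's handle, a black block 22 mm thick (x), 34 mm wide (y), 42 mm tall on top of the gauge, to be pinched across its thickness. Axes are the gauge's: z up when it stands, x out of the dial's face (roughly away from the robot), y across the dial. The sole is 126 mm below this point with the spring free. Mass 0.31 kg; it stands free on the bench at the start.
- foot_sole (a point): Middle of the underside of the gauge's foot, a flat steel plate 34 x 90 x 8 mm (x, y, z of the gauge), on a spring under the case. Axes as the gauge's.
- jacket: Fixed plaster jacket: a slab 200 x 130 x 30 mm (x, y, z) with bones on it up to 60 mm high; origin at the middle of its underside. The brass tube stands on it 45 mm to its -x side.
- stand: Fixed wooden pin stand: foot 70 x 70 x 20 mm, on it a wooden tube 20 mm in diameter up to 66 mm above the bench; origin at the middle of its underside.
- gauge: The whole gauge, origin at the middle of the sole (spring free), axes as at gauge_grip. Aluminium case 22 x 104 mm (x, y) from 18 to 103 mm up, handle above it, sprung foot below.
- foot (a joint): How far the spring foot is pressed up into the gauge, m: 0 free, 0.008 at its stop. It begins to give at about 3.6 N and takes 0.9 N more per mm.
- pointer (a joint): Angle of the pendulum pointer in the gauge, rad: 0 along the gauge's -z, positive when the tip is towards the gauge's +y (right-handed about +x). It hangs freely behind a clear cover and settles plumb within about 2 s; leaning the gauge's top towards its own +y makes this grow by the angle of lean.
- marker (a joint): Angle of the marker, a dark steel block 8 mm wide at the dial's lower edge, about the same pivot and in the same sense as the pointer, rad. It is set beforehand (0.14 to 0.36) and cannot be moved (clear cover). The pointer stands on the marker when both angles are the same.
- pointer_tip (a point): Tip of the pointer, 52 mm from its pivot, which lies 36 mm below gauge_grip (towards the foot).
- marker_tip (a point): Middle of the marker's upper part, 52 mm from the same pivot: where the pointer's tip must come to rest.
- brush: Flat brush, 180 mm, lying near the robot. Leave alone.
- bottle: Closed bottle, 48 mm in diameter, 120 mm tall, far left. Leave alone.
- jar: Jar, 60 mm in diameter, 70 mm tall, far right. Leave alone.
- scribe: Air scribe, a dark pen 150 mm long and 14 mm thick, lying near right. Leave alone.
- chip_a: Stone chip 55 x 40 x 22 mm, right. Leave alone.
- chip_b: Stone chip 45 x 60 x 26 mm, left. Leave alone.
- pick: Hand pick, 160 mm, lying near left. Leave alone.
There are look-alikes about, which are no part of the job. What is shaped like the jacket but orange is not meant.

How it is judged:
By the outcome, as a careful person would: the job done as asked, in the order asked, and still so for the second after the job is handed in, while the arm keeps its last pose, push and grip.
It also fails if it takes over 61 s, if anything falls off the work surface, if the arm or the gripper's body presses on something with over 40 N, if the wrist force passes 120 N, or if a joint passes its speed limit or range.

## Working session

There is one attempt and no reset: what is moved stays moved. The work goes in short steps, Python scripts to look and compute and a tool call to move; the robot and the scene stay as the last step left them, time stands still between calls to the robot, and variables do not carry over. Pictures are saved under pics/ and viewed, at most 10 in all, crops included, and the job is handed in when it is done.

Besides the shell and the picture viewer there is one more tool, called after "Call:" as name(argument=value, ...), one argument or row to a line, values as JSON. apply_moves: Moves the arm, as the interface text tells. Its arguments: {"type":"object","properties":{"series":{"type":"array","items":{"type":"array","items":{"type":"array","items":{"type":"number"}}}},"fingers":{"type":"number"}},"required":["series"]}

```bash
mkdir -p pics; cat > h.py <<'E'
from rig import r
import numpy as np, cv2
def cap(n):
    im,d=r.capture(n); c=r.calibration(n); return im,d,c
def world(d,c):
    K=np.array(c["camera_matrix"]);h,w=d.shape
    u,v=np.meshgrid(np.arange(w),np.arange(h))
    p=np.stack([(u-K[0,2])/K[0,0]*d,-(v-K[1,2])/K[1,1]*d,-d],-1)
    P=p@np.array(c["orientation"]).T+np.array(c["eye"]); P[d==0]=np.nan
    return P
E
python3 - <<'E'
from h import *
for n in("scene","top"):
    im,d,c=cap(n); cv2.imwrite(f"pics/{n}0.png",im); np.savez(f"{n}0.npz",im=im,P=world(d,c)); print(n,c)
print(r.get_obs())
E
```

```text
scene {'camera_matrix': array([[487.44831047,   0.        , 252.27001489],
       [  0.        , 487.44831047, 188.69912994],
       [  0.        ,   0.        ,   1.        ]]), 'eye': array([ 1.05983522, -0.47161051,  1.08136797]), 'orientation': array([[ 0.62529796, -0.62325242,  0.46963696],
       [ 0.78038223,  0.49749579, -0.37881593],
       [ 0.00245554,  0.60336917,  0.79745822]])}
top {'camera_matrix': array([[450.67242382,   0.        , 257.80396111],
       [  0.        , 450.67242382, 185.48248147],
       [  0.        ,   0.        ,   1.        ]]), 'eye': array([0.31336156, 0.01435933, 1.40053928]), 'orientation': array([[ 0.00310096,  0.99021244, -0.13953389],
       [-0.99998833,  0.00255354, -0.00410207],
       [-0.00370561,  0.13954498,  0.9902088 ]])}
{'t': 0.1, 'joint_pos': array([-7.95897626e+01,  9.10854863e+00,  9.15628702e+01,  4.15425171e-04,
        7.94233926e+01, -1.20357897e+01]), 'joint_velocities': array([-0.00172169, -0.07787347, -0.1970561 ,  0.04579653,  0.12743805,
       -0.01589748]), 'joint_torque': array([ 3.27749331e-04, -3.86503708e+01, -3.22959995e+01,  7.03763939e-02,
        3.40161170e-02, -4.03269814e-05]), 'ee_pos': array([ 0.21944787, -0.53091387,  0.23274042]), 'eef_rot': array([[ 9.24240174e-01,  3.81811493e-01, -2.91998439e-04],
       [ 3.81811442e-01, -9.24238806e-01,  1.62881902e-03],
       [ 3.52025534e-04, -1.61690832e-03, -9.99998631e-01]]), 'wrist_force': array([-0.41719313, -1.07512876,  0.02994395]), 'torque': array([ 0.04416352, -0.00216384, -0.03812935]), 'finger_force': 0.0, 'gripper_width': 0.09216763586356601}
```

View pics/scene0.png

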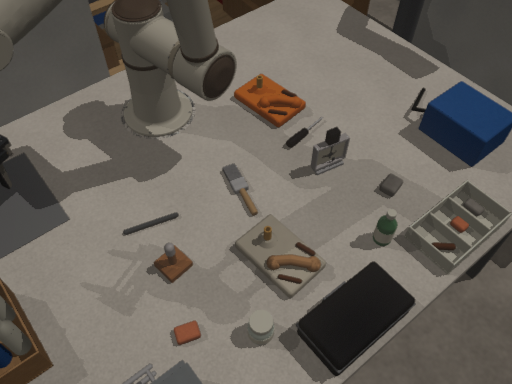

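View pics/top0.png

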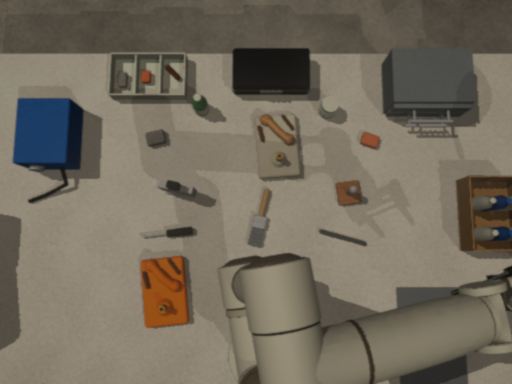

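The scene picture shows the pin in its stand at (172,258), the brass tube on the plaster jacket at (267,235) and the gauge at (330,152). In the top picture they are at (352,190), (280,158) and (178,187).

```bash
python3 - <<'E'
from h import *
rects={"scene":{"pin":(155,285,235,195),"tube":(258,278,222,250),"gauge":(300,360,120,180)},"top":{"pin":(330,370,175,210),"tube":(270,290,148,168),"gauge":(150,205,170,205)}}
for n in rects:
    z=np.load(n+"0.npz");P=z["P"]
    for k,(a,b,c,d) in rects[n].items():
        if k=="pin" and n=="scene": a,b,c,d=155,195,235,285
        Q=P[c:d,a:b].reshape(-1,3);Q=Q[~np.isnan(Q[:,0])]
        print(n,k,"zmax",np.sort(Q[:,2])[-5:].round(4))
        bands={"pin":[(.005,.015),(.015,.025),(.07,.085),(.085,.096),(.094,.11)],"tube":[(.072,.09),(.05,.07)],"gauge":[(.008,.018),(.03,.1),(.11,.14),(.14,.155)]}[k]
        for lo,hi in bands:
            S=Q[(Q[:,2]>lo)&(Q[:,2]<hi)]
            if len(S)>3:
                w,V=np.linalg.eigh(np.cov(S[:,:2].T))
                print("  ",lo,hi,len(S),"mean",S.mean(0).round(4),"mid",((S.min(0)+S.max(0))/2).round(4),"ext",np.ptp(S,0).round(4),"ax",V[:,1].round(3))
    im=z["im"]
z=np.load("scene0.npz")["im"]
A=[cv2.resize(z[a:a+70,b:b+70],(400,400),interpolation=cv2.INTER_CUBIC) for a,b in((115,295),(205,235))]
cv2.imwrite("pics/crop0.png",np.hstack(A))
E
```

```text
scene pin zmax [0.1009 0.1009 0.1012 0.1014 0.1033]
   0.005 0.015 75 mean [ 0.508  -0.2633  0.0098] mid [ 0.4843 -0.2484  0.01  ] ext [0.1328 0.0987 0.0099] ax [0.631 0.776]
   0.015 0.025 591 mean [ 0.4937 -0.2621  0.0196] mid [ 0.4877 -0.2597  0.02  ] ext [0.0775 0.0752 0.0098] ax [0.387 0.922]
   0.07 0.085 31 mean [ 0.4955 -0.2631  0.0769] mid [ 0.4927 -0.2609  0.0771] ext [0.0143 0.0212 0.0136] ax [0.347 0.938]
   0.085 0.096 52 mean [ 0.4923 -0.2609  0.0916] mid [ 0.4879 -0.26    0.0906] ext [0.0231 0.0239 0.0107] ax [0.048 0.999]
   0.094 0.11 56 mean [ 0.4895 -0.2607  0.0972] mid [ 0.4892 -0.2605  0.0987] ext [0.02   0.0189 0.0093] ax [0.633 0.774]
scene tube zmax [0.0815 0.0817 0.082  0.0826 0.0835]
   0.072 0.09 47 mean [ 0.5886 -0.0438  0.0778] mid [ 0.5876 -0.0426  0.0777] ext [0.02   0.021  0.0115] ax [-0.746  0.666]
   0.05 0.07 41 mean [ 0.5918 -0.0463  0.0609] mid [ 0.5913 -0.0456  0.0605] ext [0.0166 0.0168 0.0187] ax [0.579 0.815]
scene gauge zmax [0.1481 0.1483 0.1483 0.1485 0.1486]
   0.008 0.018 125 mean [0.451  0.28   0.0121] mid [0.4319 0.2901 0.013 ] ext [0.1
[... 1170 characters left out ...]
-0.0432  0.0793] ext [0.0188 0.0182 0.0121] ax [-0.948  0.32 ]
   0.05 0.07 10 mean [ 0.5851 -0.0416  0.0594] mid [ 0.5867 -0.0425  0.0585] ext [0.0156 0.0152 0.017 ] ax [-0.998  0.07 ]
top gauge zmax [0.1485 0.1491 0.1492 0.1493 0.1506]
   0.008 0.018 33 mean [0.4823 0.2687 0.0105] mid [0.5104 0.2884 0.0128] ext [0.082  0.1343 0.0092] ax [0.233 0.973]
   0.03 0.1 127 mean [0.4852 0.2513 0.0739] mid [0.4898 0.2632 0.0653] ext [0.0337 0.106  0.0694] ax [0.117 0.993]
   0.11 0.14 31 mean [0.4885 0.2558 0.1271] mid [0.493  0.2611 0.1252] ext [0.0264 0.0314 0.0293] ax [0.049 0.999]
   0.14 0.155 86 mean [0.4927 0.2627 0.1446] mid [0.4927 0.2633 0.1453] ext [0.0253 0.0362 0.0106] ax [0.166 0.986]
```

View pics/crop0.png

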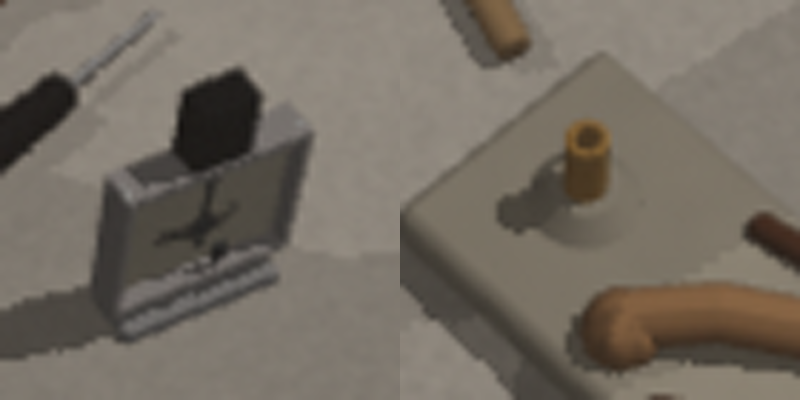

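The crop shows the dial face. The dark pointer hangs about vertical near (207,215), and the marker spot is at about (215,252), on the +y side. The tube's bore is open. Next I fit positions more precisely.

```bash
cat > fit.py <<'E'
from h import *
from scipy.optimize import least_squares
def ls(f,x0): return least_squares(f,x0,loss="soft_l1",f_scale=.001).x
def pin(P,x0,ztop):
    Q=P[(np.hypot(P[:,0]-x0[0],P[:,1]-x0[1])<.02)&(P[:,2]>ztop-.028)&(P[:,2]<ztop+.006)]
    def f(x):
        dz=np.maximum(Q[:,2]-(ztop-.012),0); return np.sqrt((Q[:,0]-x[0])**2+(Q[:,1]-x[1])**2+dz**2)-.012
    x=ls(f,x0[:2]); return x,len(Q),np.median(abs(f(x)))
def tube(P,x0):
    Q=P[(np.hypot(P[:,0]-x0[0],P[:,1]-x0[1])<.016)&(P[:,2]>.05)&(P[:,2]<.085)]
    def f(x):
        d=np.hypot(Q[:,0]-x[0],Q[:,1]-x[1])-.010; top=np.abs(Q[:,2]-.08)
        return np.where((d<0)&(top<abs(d)),top,d)
    x=ls(f,x0[:2]); return x,len(Q),np.median(abs(f(x)))
def box(P,x0,h,zlo,zhi):  # vertical box, x0=(x,y,yaw), half sizes h
    Q=P[(np.hypot(P[:,0]-x0[0],P[:,1]-x0[1])<np.hypot(*h)+.006)&(P[:,2]>zlo)&(P[:,2]<zhi)]
    def f(x):
        c,s=np.cos(x[2]),np.sin(x[2]);a=Q[:,0]-x[0];b=Q[:,1]-x[1]
        q=np.stack([abs(c*a+s*b)-h[0],abs(-s*a+c*b)-h[1]]);m=q.max(0)
        t=abs(Q[:,2]-zhi+.003)if 0 else 1
        return np.where(m>0,np.hypot(*np.maximum(q,0)),m*(np.abs(Q[:,2]-x0[3])>.004))
    x=ls(f,x0[:3]); return x,len(Q),np.median(abs(f(x)))
E
python3 - <<'E'
from fit import *
for n in("scene","top","both"):
    P=np.vstack([np.load(k+"0.npz")["P"].reshape(-1,3) for k in(("scene","top") if n=="both" else (n,))]);P=P[~np.isnan(P[:,0])]
    print(n,"pin",pin(P,[.4885,-.26],.1),"\n tube",tube(P,[.588,-.043]),"\n handle",box(P,[.4925,.262,-.2,.147],(.011,.017),.11,.155),"\n case",box(P,[.4925,.262,-.2,.103],(.011,.052),.03,.1))
    print(" stand",box(P,[.488,-.26,.3,.02],(.035,.035),.012,.026), "jacket",box(P,[.63,-.03,.05,.03],(.1,.065),.012,.036))
E
```

```text
scene pin (array([ 0.48675992, -0.25976569]), 112, np.float64(0.0008394994446510335)) 
 tube (array([ 0.58804525, -0.04227955]), 93, np.float64(0.0009245987808576463)) 
 handle (array([ 0.49153702,  0.26286472, -0.25470581]), 196, np.float64(0.0006134487628790533)) 
 case (array([ 0.50205394,  0.26053082, -0.22618191]), 500, np.float64(0.0015114548509830503))
 stand (array([ 0.4866455 , -0.25905835,  0.14074708]), 618, np.float64(0.0)) jacket (array([ 0.63180665, -0.03817084,  0.07827518]), 2849, np.float64(0.0))
top pin (array([ 0.48850705, -0.25977968]), 61, np.float64(0.0007180786584052353)) 
 tube (array([ 0.58727122, -0.04396525]), 38, np.float64(0.0013880783616332893)) 
 handle (array([ 0.49370005,  0.26395366, -0.17439308]), 117, np.float64(0.0)) 
 case (array([ 0.49348124,  0.26341331, -0.19536455]), 127, np.float64(0.0002003163610781733))
 stand (array([ 0.48940269, -0.2605202 ,  0.12367256]), 429, np.float64(0.0)) jacket (array([ 0.6351575 , -0.04083306,  0.06023178]), 1967, np.float64(0.0))
both pin (array([ 0.48722544, -0.25978045]), 173, np.float64(0.0009687840753207257)) 
 tube (array([ 0.5878399 , -0.04253281]), 131, np.float64(0.0010852524144572395)) 
 handle (array([ 0.492004  ,  0.26331254, -0.2361874 ]), 313, np.float64(0.0004448618966055636)) 
 case (array([ 0.50128483,  0.26095235, -0.23449963]), 627, np.float64(0.0020422789660976756))
 stand (array([ 0.48711766, -0.25999652,  0.13774352]), 1047, np.float64(0.0)) jacket (array([ 0.63266839, -0.03860395,  0.07569505]), 4816, np.float64(0.0))
```

```bash
cat >> h.py <<'E'
from scipy.spatial.transform import Rotation as Ro
def togo(p,R=None):
    o=r.get_obs();T=np.array(o["eef_rot"])
    print("t",round(o["t"],2),"pos",o["ee_pos"].round(4),"F",o["wrist_force"].round(2),"w",round(o["gripper_width"],4),"ff",round(o["finger_force"],1))
    print("shift units (tool axes now)",((T.T@(np.array(p)-o["ee_pos"]))/.025).round(3))
    if R is not None:
        print("turn units",(Ro.from_matrix(T.T@R).as_rotvec(degrees=True)/8).round(3))
        print("shift in goal axes",((R.T@(np.array(p)-o["ee_pos"]))/.025).round(3))
def down(yaw): # tool x at yaw deg, z down
    return (Ro.from_euler("z",yaw,degrees=True)*Ro.from_euler("x",180,degrees=True)).as_matrix()
E
```

Call:
apply_moves(
  series=[
    [[0, 0, 0, 0, 0, 0.93], [0, 0, 0, 0, 0, 0.93], [0, 0, 0, 0, 0, 0.93], [0.97, -0.98, 0, 0, 0, 0], [0.97, -0.98, 0, 0, 0, 0], [0.97, -0.98, 0, 0, 0, 0], [0.97, -0.98, 0, 0, 0, 0], [0.97, -0.98, 0, 0, 0, 0]],
  ],
  fingers=60,
)

```text
t: 0.9
ee_pos: [0.3412, -0.4073, 0.2331]
eef_rot: [[1.0, 0.002, -0.0], [0.002, -1.0, 0.001], [-0.0, -0.001, -1.0]]
wrist_force: [-0.6, 0.3, -0.3]
gripper_width: 0.0597
finger_force: 0.0
```

Call:
apply_moves(
  series=[
    [[0.97, -0.98, 0.2, 0, 0, 0], [0.97, -0.98, 0.2, 0, 0, 0], [0.97, -0.98, 0.2, 0, 0, 0], [0.97, -0.98, 0.2, 0, 0, 0], [0.97, -0.98, 0.2, 0, 0, 0], [0.97, -0.98, 0.2, 0, 0, 0], [0, 0, 0, 0, 0, 0], [0, 0, 0, 0, 0, 0]],
  ],
)

```text
t: 1.7
ee_pos: [0.4855, -0.2609, 0.2031]
eef_rot: [[1.0, 0.004, -0.001], [0.004, -1.0, 0.0], [-0.001, -0.0, -1.0]]
wrist_force: [0.3, 0.0, -0.5]
gripper_width: 0.06
finger_force: 0.0
```

```bash
python3 -c "
from h import *
togo([.4876,-.2598,.087],down(0))"
```

```text
t 1.7 pos [ 0.4855 -0.2609  0.2031] F [ 0.33  0.02 -0.49] w 0.06 ff 0.0
shift units (tool axes now) [ 0.088 -0.041  4.643]
turn units [-0.002  0.008  0.027]
shift in goal axes [ 0.083 -0.043  4.643]
```

Call:
apply_moves(
  series=[
    [[0.08, -0.04, 0.8, 0, 0, 0.03], [0, 0, 0.8, 0, 0, 0], [0, 0, 0.8, 0, 0, 0], [0, 0, 0.8, 0, 0, 0], [0, 0, 0.7, 0, 0, 0], [0, 0, 0.5, 0, 0, 0], [0, 0, 0.2, 0, 0, 0], [0, 0, 0, 0, 0, 0]],
  ],
)

```text
t: 2.5
ee_pos: [0.4872, -0.2606, 0.0883]
eef_rot: [[1.0, -0.003, -0.001], [-0.003, -1.0, 0.0], [-0.001, -0.0, -1.0]]
wrist_force: [0.3, 0.2, 0.3]
gripper_width: 0.0598
finger_force: 0.0
```

Call:
apply_moves(
  series=[
    [[0, 0, 0, 0, 0, 0], [0, 0, 0, 0, 0, 0], [0, 0, 0, 0, 0, 0], [0, 0, 0, 0, 0, 0], [0, 0, 0, 0, 0, 0], [0, 0, 0, 0, 0, 0], [0, 0, 0, 0, 0, 0], [0, 0, 0, 0, 0, 0]],
  ],
  fingers=10,
)

```text
t: 3.3
ee_pos: [0.4879, -0.2604, 0.0889]
eef_rot: [[1.0, -0.002, 0.0], [-0.002, -1.0, -0.0], [0.0, 0.0, -1.0]]
wrist_force: [-0.3, 0.6, 3.1]
gripper_width: 0.0235
finger_force: 30.0
```

Call:
apply_moves(
  series=[
    [[0, 0, -0.2, 0, 0, 0], [0, 0, -0.5, 0, 0, 0], [0, 0, -0.7, 0, 0, 0], [0, 0, -0.8, 0, 0, 0], [0, 0, -0.8, 0, 0, 0], [0, 0, -0.8, 0, 0, 0], [0, 0, -0.4, 0, 0, 0], [0.5, -0.98, 0, 0, 0, 0]],
  ],
)

```text
t: 4.1
ee_pos: [0.5006, -0.2384, 0.1962]
eef_rot: [[1.0, -0.005, 0.003], [-0.005, -1.0, -0.004], [0.003, 0.004, -1.0]]
wrist_force: [0.3, -0.3, -0.1]
gripper_width: 0.0237
finger_force: 30.0
```

Call:
apply_moves(
  series=[
    [[0.5, -0.98, 0, 0, 0, 0], [0.5, -0.98, 0, 0, 0, 0], [0.5, -0.98, 0, 0, 0, 0], [0.5, -0.98, 0, 0, 0, 0], [0.5, -0.98, 0, 0, 0, 0], [0.5, -0.98, 0, 0, 0, 0], [0.4, -0.8, 0, 0, 0, 0], [0, 0, 0, 0, 0, 0]],
  ],
)

```text
t: 4.9
ee_pos: [0.586, -0.0666, 0.1935]
eef_rot: [[1.0, 0.001, -0.0], [0.001, -1.0, 0.001], [-0.0, -0.001, -1.0]]
wrist_force: [-0.3, 0.2, -0.8]
gripper_width: 0.0231
finger_force: 30.0
```

```bash
python3 - <<'E'
from h import *
togo([.5878,-.0430,.168],down(0))
im,d,c=cap("scene")
np.savez("s1.npz",im=im,P=world(d,c))
cv2.imwrite("pics/s1.png",cv2.resize(im[150:270,200:330],(780,720))[:600])
E
```

```text
t 4.9 pos [ 0.586  -0.0666  0.1935] F [-0.31  0.17 -0.83] w 0.0231 ff 30.0
shift units (tool axes now) [ 0.074 -0.944  1.019]
turn units [-0.006  0.003  0.009]
shift in goal axes [ 0.072 -0.945  1.018]
```

View pics/s1.png

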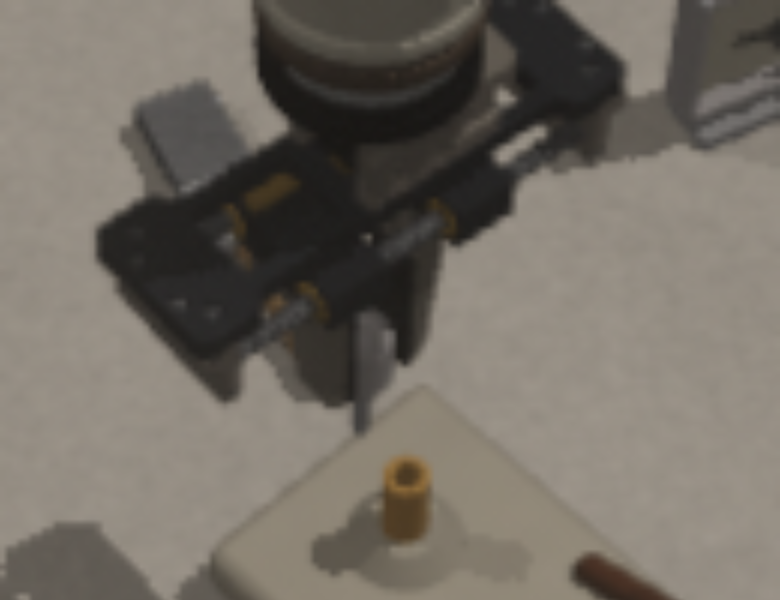

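The pin hangs straight in the gripper. Its stem tip is at crop (361,433) and the tube mouth at crop (408,470). I compare these with projected points.

```bash
cat >> h.py <<'E'
def proj(p,n):
    c=r.calibration(n);q=np.array(c["orientation"]).T@(np.array(p)-c["eye"]);q=q*[1,-1,-1]
    u=np.array(c["camera_matrix"])@q; return u[:2]/u[2]
E
python3 - <<'E'
from h import *
off=np.array([200,150])
print("mouth",(proj([.5878,-.043,.08],"scene")-off+.5)*6-.5)
o=r.get_obs();p=o["ee_pos"]
for dz in(-.057,-.063): print(dz,(proj(p+[0,0,dz],"scene")-off+.5)*6-.5)
for d in([.001,0,0],[0,.001,0]): print((proj(p+[0,0,-.063]+d,"scene")-proj(p+[0,0,-.063],"scene"))*6)
E
```

```text
mouth [407.27491865 474.00604587]
-0.057 [357.59120149 425.77907145]
-0.063 [357.3782183  434.30982519]
[1.63048949 1.69082209]
[ 1.99826018 -1.34934061]
```

Call:
apply_moves(
  series=[
    [[0.05, -0.5, 0.3, 0, 0, 0], [0, -0.44, 0.4, 0, 0, 0], [0, 0, 0.4, 0, 0, 0], [0, 0, 0, 0, 0, 0], [0, 0, 0, 0, 0, 0]],
  ],
)

```text
t: 5.45
ee_pos: [0.5864, -0.0458, 0.1654]
eef_rot: [[1.0, -0.002, -0.001], [-0.002, -1.0, 0.0], [-0.001, -0.0, -1.0]]
wrist_force: [0.1, -0.5, -0.7]
gripper_width: 0.023
finger_force: 30.0
```

```bash
python3 - <<'E'
from h import *
togo([.5873,-.0430,.139],down(0))
E
```

```text
t 5.45 pos [ 0.5864 -0.0458  0.1654] F [ 0.08 -0.47 -0.7 ] w 0.023 ff 30.0
shift units (tool axes now) [ 0.037 -0.11   1.058]
turn units [-0.001  0.009 -0.017]
shift in goal axes [ 0.036 -0.11   1.058]
```

Call:
apply_moves(
  series=[
    [[0.04, -0.1, 0.2, 0, 0, 0], [0, 0, 0.3, 0, 0, 0], [0, 0, 0.3, 0, 0, 0], [0, 0, 0.2, 0, 0, 0], [0, 0, 0, 0, 0, 0], [0, 0, 0, 0, 0, 0]],
  ],
)

```text
t: 6.05
ee_pos: [0.5878, -0.043, 0.141]
eef_rot: [[1.0, -0.002, -0.0], [-0.002, -1.0, 0.0], [-0.0, -0.0, -1.0]]
wrist_force: [-0.4, 0.8, -1.3]
gripper_width: 0.0232
finger_force: 30.0
```

```bash
python3 - <<'E'
from h import *
togo([.5873,-.0430,.102],down(0))
im,d,c=cap("scene")
togo([.5873,-.0430,.102],down(0))
cv2.imwrite("pics/s2.png",cv2.resize(im[190:270,215:315],(800,640))[:600])
E
```

```text
t 6.05 pos [ 0.5878 -0.043   0.141 ] F [-0.44  0.82 -1.28] w 0.0232 ff 30.0
shift units (tool axes now) [-2.10e-02 -1.00e-03  1.56e+00]
turn units [-0.     0.002 -0.014]
shift in goal axes [-0.021 -0.002  1.56 ]
t 6.1 pos [ 0.588  -0.0431  0.1413] F [-0.09  0.1  -1.79] w 0.023 ff 30.0
shift units (tool axes now) [-0.03  -0.004  1.573]
turn units [ 0.001 -0.003 -0.015]
shift in goal axes [-0.029 -0.004  1.573]
```

View pics/s2.png

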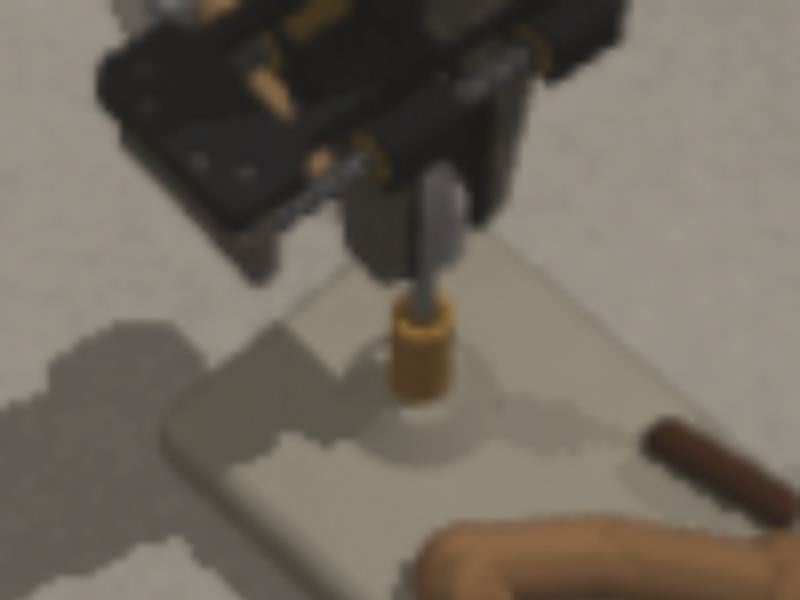

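The stem's tip, at crop (425,312), is at the mouth and centred on the tube at (423,305). I push down in small steps and watch the force.

Call:
apply_moves(
  series=[
    [[-0.02, 0, 0.12, 0, 0, 0], [0, 0, 0.12, 0, 0, 0], [0, 0, 0.15, 0, 0, 0], [0, 0, 0, 0, 0, 0]],
  ],
)

```text
t: 6.5
ee_pos: [0.5872, -0.043, 0.1307]
eef_rot: [[1.0, -0.002, -0.0], [-0.002, -1.0, -0.0], [-0.0, 0.0, -1.0]]
wrist_force: [0.6, -0.5, -0.5]
gripper_width: 0.0233
finger_force: 30.0
```

Call:
apply_moves(
  series=[
    [[0, 0, 0.2, 0, 0, 0], [0, 0, 0.2, 0, 0, 0], [0, 0, 0.2, 0, 0, 0], [0, 0, 0.2, 0, 0, 0], [0, 0, 0.1, 0, 0, 0], [0, 0, 0, 0, 0, 0]],
  ],
)

```text
t: 7.1
ee_pos: [0.5873, -0.0431, 0.1084]
eef_rot: [[1.0, -0.002, -0.0], [-0.002, -1.0, -0.0], [-0.0, 0.0, -1.0]]
wrist_force: [1.3, -0.2, -1.0]
gripper_width: 0.023
finger_force: 30.0
```

Call:
apply_moves(
  series=[
    [[0, 0, 0.1, 0, 0, 0], [0, 0, 0.08, 0, 0, 0], [0, 0, 0.06, 0, 0, 0], [0, 0, 0.05, 0, 0, 0], [0, 0, 0, 0, 0, 0]],
  ],
)

```text
t: 7.6
ee_pos: [0.5875, -0.043, 0.1029]
eef_rot: [[1.0, -0.002, 0.0], [-0.002, -1.0, -0.0], [0.0, 0.0, -1.0]]
wrist_force: [-3.1, -0.3, 7.1]
gripper_width: 0.023
finger_force: 30.0
```

Call:
apply_moves(
  series=[
    [[0, 0, 0.06, 0, 0, 0], [0, 0, 0.04, 0, 0, 0], [0, 0, 0, 0, 0, 0], [0, 0, 0, 0, 0, 0]],
  ],
)

```text
t: 8.0
ee_pos: [0.5877, -0.043, 0.1027]
eef_rot: [[1.0, -0.001, -0.0], [-0.001, -1.0, -0.0], [-0.0, 0.0, -1.0]]
wrist_force: [-9.7, 1.1, 20.5]
gripper_width: 0.023
finger_force: 30.0
```

Call:
apply_moves(
  series=[
    [[0, 0, -0.05, 0, 0, 0], [0, 0, -0.03, 0, 0, 0], [0, 0, 0, 0, 0, 0], [0, 0, 0, 0, 0, 0], [0, 0, 0, 0, 0, 0]],
  ],
  fingers=50,
)

```text
t: 8.5
ee_pos: [0.5871, -0.0429, 0.1006]
eef_rot: [[1.0, -0.002, -0.001], [-0.002, -1.0, 0.0], [-0.001, -0.0, -1.0]]
wrist_force: [-0.4, 1.4, -0.7]
gripper_width: 0.0499
finger_force: 0.0
```

Call:
apply_moves(
  series=[
    [[0, 0, -0.6, 0, 0, 0], [0, 0, -0.9, 0, 0, 0], [0, 0, -0.9, 0, 0, 0], [0, 0, -0.9, 0, 0, 0], [0, 0, -0.9, 0, 0, 0], [-0.3, -0.98, 0, 0, 0, -1], [0, 0, 0, 0, 0, -1], [0, 0, 0, 0, 0, -1]],
  ],
)

```text
t: 9.3
ee_pos: [0.5801, -0.018, 0.2077]
eef_rot: [[0.912, 0.411, 0.002], [0.411, -0.912, -0.0], [0.001, 0.001, -1.0]]
wrist_force: [-0.1, -0.1, 0.0]
gripper_width: 0.0502
finger_force: 0.0
```

Call:
apply_moves(
  series=[
    [[0, 0, 0, 0, 0, -1], [0, 0, 0, 0, 0, -1], [0, 0, 0, 0, 0, -1], [0, 0, 0, 0, 0, -1], [0, 0, 0, 0, 0, -1], [0, 0, 0, 0, 0, -1], [0, 0, 0, 0, 0, -0.6], [0, 0, 0, 0, 0, 0]],
  ],
)

```text
t: 10.1
ee_pos: [0.5802, -0.0185, 0.2072]
eef_rot: [[0.23, 0.973, 0.001], [0.973, -0.23, -0.0], [-0.0, 0.001, -1.0]]
wrist_force: [-1.4, 0.2, -0.3]
gripper_width: 0.0501
finger_force: 0.0
```

```bash
python3 - <<'E'
from fit import *
togo([.4925,.263,.215],down(77.4))
for n in("scene","top"):
    im,d,c=cap(n);P=world(d,c).reshape(-1,3);P=P[~np.isnan(P[:,0])]
    S=P[np.hypot(P[:,0]-.5876,P[:,1]+.043)<.011]
    print(n,pin(P,[.5876,-.043],.114),"top",np.sort(S[:,2])[-8:].round(4))
    print(" handle",box(P,[.4925,.262,-.2,.147],(.011,.017),.11,.155),"case",box(P,[.4925,.262,-.2,.103],(.011,.052),.03,.1))
    S=P[(np.hypot(P[:,0]-.4925,P[:,1]-.263)<.06)&(P[:,2]>.1)&(P[:,2]<.16)]
    H=S[S[:,2]>.142]; rr=cv2.minAreaRect((H[:,:2]*1000).astype(np.float32)); print(rr)
    np.savez(n+"1.npz",im=im,P=world(d,c))
E
```

```text
t 10.1 pos [ 0.5802 -0.0185  0.2072] F [-1.38  0.24 -0.26] w 0.0501 ff 0.0
shift units (tool axes now) [10.153 -6.003 -0.319]
turn units [ 0.008  0.    -0.088]
shift in goal axes [10.226 -5.879 -0.312]
scene (array([ 0.58648579, -0.04182679]), 106, np.float64(0.0007158792861479265)) top [0.5505 0.5506 0.5507 0.5507 0.5508 0.5509 0.5513 0.5523]
 handle (array([ 0.49137716,  0.26338237, -0.19473471]), 196, np.float64(0.0005370656749541739)) case (array([ 0.50203998,  0.26050485, -0.2238481 ]), 489, np.float64(0.001464740339173676))
((492.0120849609375, 260.97821044921875), (33.992923736572266, 22.27092933654785), 81.73723602294922)
top (array([ 0.58808514, -0.04178542]), 4, np.float64(0.0008801019908007629)) top [0.5507 0.5508 0.5508 0.5511 0.5512 0.5521 0.5522 0.5525]
 handle (array([ 0.49321453,  0.26360844, -0.19163117]), 116, np.float64(0.0)) case (array([ 0.49355053,  0.26340821, -0.1988728 ]), 121, np.float64(0.0001928009210715731))
((492.94549560546875, 263.138916015625), (32.864131927490234, 20.604129791259766), 76.46387481689453)
```

Call:
apply_moves(
  series=[
    [[0.95, -0.6, -0.1, 0, 0, -0.16], [0.95, -0.6, -0.1, 0, 0, 0], [0.95, -0.6, -0.1, 0, 0, 0], [0.95, -0.6, 0, 0, 0, 0], [0.95, -0.6, 0, 0, 0, 0], [0.95, -0.6, 0, 0, 0, 0], [0.95, -0.6, 0, 0, 0, 0], [0.95, -0.6, 0, 0, 0, 0]],
  ],
)

```text
t: 11.0
ee_pos: [0.5023, 0.1936, 0.2141]
eef_rot: [[0.21, 0.978, 0.001], [0.978, -0.21, 0.0], [0.0, 0.001, -1.0]]
wrist_force: [1.0, 0.4, 0.9]
gripper_width: 0.0495
finger_force: 0.0
```

Call:
apply_moves(
  series=[
    [[0.95, -0.5, 0, 0, 0, 0], [0.95, -0.4, 0, 0, 0, 0], [0.5, -0.2, 0, 0, 0, 0], [0, 0, 0, 0, 0, 0], [0, 0, 0, 0, 0, 0]],
  ],
)

```text
t: 11.5
ee_pos: [0.4886, 0.2564, 0.2137]
eef_rot: [[0.209, 0.978, 0.0], [0.978, -0.209, -0.001], [-0.001, 0.0, -1.0]]
wrist_force: [0.4, 0.0, 1.0]
gripper_width: 0.0501
finger_force: 0.0
```

```bash
python3 - <<'E'
from h import *
togo([.4925,.263,.128],down(78))
E
```

```text
t 11.5 pos [0.4886 0.2564 0.2137] F [0.37 0.04 1.05] w 0.0501 ff 0.0
shift units (tool axes now) [0.293 0.098 3.426]
turn units [ 0.002  0.004 -0.007]
shift in goal axes [0.291 0.099 3.426]
```

Call:
apply_moves(
  series=[
    [[0.29, 0.1, 0.2, 0, 0, 0], [0, 0, 0.7, 0, 0, 0], [0, 0, 0.8, 0, 0, 0], [0, 0, 0.8, 0, 0, 0], [0, 0, 0.6, 0, 0, 0], [0, 0, 0.33, 0, 0, 0], [0, 0, 0, 0, 0, 0], [0, 0, 0, 0, 0, 0]],
  ],
)

```text
t: 12.3
ee_pos: [0.4929, 0.2635, 0.1285]
eef_rot: [[0.209, 0.978, 0.001], [0.978, -0.209, 0.0], [0.0, 0.001, -1.0]]
wrist_force: [-0.7, -0.3, 1.0]
gripper_width: 0.0503
finger_force: 0.0
```

Call:
apply_moves(
  series=[
    [[0, 0, 0, 0, 0, 0], [0, 0, 0, 0, 0, 0], [0, 0, 0, 0, 0, 0], [0, 0, 0, 0, 0, 0], [0, 0, 0, 0, 0, 0], [0, 0, 0, 0, 0, 0]],
  ],
  fingers=10,
)

```text
t: 12.9
ee_pos: [0.4925, 0.2636, 0.1282]
eef_rot: [[0.208, 0.978, 0.001], [0.978, -0.208, 0.0], [0.0, 0.001, -1.0]]
wrist_force: [0.3, 0.7, 1.3]
gripper_width: 0.0218
finger_force: 30.0
```

Call:
apply_moves(
  series=[
    [[0, 0, -0.3, 0, 0, 0], [0, 0, -0.6, 0, 0, 0], [-0.4, 0.2, -0.9, 0, 0, 0], [-0.7, 0.4, -0.9, 0, 0, 0], [-0.9, 0.5, -0.9, 0, 0, 0], [-0.9, 0.5, -0.9, 0, 0, 0], [-0.9, 0.5, -0.9, 0, 0, 0], [-0.9, 0.5, -0.9, 0, 0, 0]],
  ],
)

```text
t: 13.7
ee_pos: [0.5313, 0.1341, 0.2872]
eef_rot: [[0.208, 0.978, 0.0], [0.978, -0.208, 0.0], [0.0, 0.0, -1.0]]
wrist_force: [0.0, -0.2, -2.3]
gripper_width: 0.0221
finger_force: 30.0
```

Call:
apply_moves(
  series=[
    [[-0.9, 0.5, -0.9, 0, 0, 0], [-0.9, 0.5, -0.9, 0, 0, 0.5], [-0.9, 0.5, -0.9, 0, 0, 0.9], [-0.9, 0.5, -0.6, 0, 0, 0.9], [-0.9, 0.5, -0.3, 0, 0, 0.9], [-0.5, 0.3, 0, 0, 0, 0.5], [0, 0, 0, 0, 0, 0], [0, 0, 0, 0, 0, 0]],
  ],
)

```text
t: 14.5
ee_pos: [0.5523, -0.0047, 0.3756]
eef_rot: [[0.663, 0.748, -0.0], [0.748, -0.663, 0.001], [0.0, -0.001, -1.0]]
wrist_force: [-0.2, -0.6, -3.5]
gripper_width: 0.0219
finger_force: 30.0
```

Call:
apply_moves(
  series=[
    [[0, 0, 0, 0, 0, 0], [0, 0, 0, 0, 0, 0], [0, 0, 0, 0, 0, 0], [0, 0, 0, 0, 0, 0], [0, 0, 0, 0, 0, 0], [0, 0, 0, 0, 0, 0], [0, 0, 0, 0, 0, 0], [0, 0, 0, 0, 0, 0]],
  ],
)

```text
t: 15.3
ee_pos: [0.5526, -0.0051, 0.3754]
eef_rot: [[0.664, 0.747, 0.0], [0.747, -0.664, 0.0], [0.0, -0.0, -1.0]]
wrist_force: [-0.1, 0.2, -2.7]
gripper_width: 0.0218
finger_force: 30.0
```

```bash
python3 - <<'E'
from h import *
ims=[]
for i in range(4):
    im,d,c=cap("scene");ims.append(im.astype(float))
m=np.mean(ims,0);np.savez("s3.npz",m=m,d=d)
o=r.get_obs();print(o["t"],o["ee_pos"],o["eef_rot"].round(3).tolist(),o["wrist_force"].round(2))
R=o["eef_rot"];piv=o["ee_pos"]+R@[0,-.011,.038]  # guess
print("R",R.round(3)); u=proj(o["ee_pos"]+R[:,2]*.08,"scene");print(u)
x,y=(u-[32,32]).astype(int);print("crop",x,y)
cv2.imwrite("pics/s3.png",cv2.resize(m[y:y+64,x:x+64].astype(np.uint8),(600,600),interpolation=cv2.INTER_CUBIC))
P=np.load("scene0.npz")["P"].reshape(-1,3);P=P[(abs(P[:,0]-.633)<.1)&(abs(P[:,1]+.039)<.07)]
for a in np.arange(.6,.73,.02): 
    s=P[abs(P[:,0]-a)<.01]; print(a.round(2),np.nanmax(s[:,2]).round(3),end="; ")
E
```

```text
15.5 [ 0.55254436 -0.00506681  0.37534596] [[0.664, 0.747, -0.0], [0.747, -0.664, 0.0], [-0.0, -0.0, -1.0]] [ 0.6  -0.16 -3.31]
R [[ 0.664  0.747 -0.   ]
 [ 0.747 -0.664  0.   ]
 [-0.    -0.    -1.   ]]
[273.29844974 154.06812446]
crop 241 122
0.6 0.083; 0.62 0.037; 0.64 0.059; 0.66 0.062; 0.68 0.062; 0.7 0.06; 0.72 0.057;
```

View pics/s3.png

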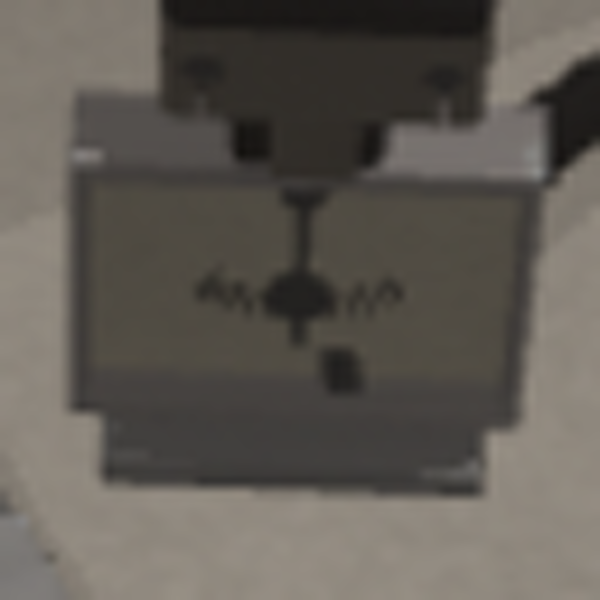

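The dial faces the camera. The pivot is near (305,195), the pointer hangs to its tip at (297,345), and the marker is a dark block at (341,370), to the right on the +y side. I solve for the marker angle in the gauge frame.

```bash
cat > ang.py <<'E'
from h import *
from scipy.optimize import fsolve
# gauge frame from tool pose: x=tool y, y=tool x, z=-tool z ; pivot 38 mm along tool z
def pt(o,a,rad,x0,dy=0,dz=.038):
    R=o["eef_rot"];return o["ee_pos"]+R[:,1]*x0+R[:,0]*(dy+rad*np.sin(a))+R[:,2]*(dz+rad*np.cos(a))
E
python3 - <<'E'
from ang import *
o=r.get_obs();s=64/600;off=np.array([241,122])
pix=lambda p:(proj(p,"scene")-off+.5)/s-.5
for x0 in(0,.005,.011):
    print(x0,"pivot",pix(pt(o,0,0,x0)).round(0),"tip",pix(pt(o,0,.052,x0)).round(0))
    for bias in(0,1):
        b=np.array([297,345])-pix(pt(o,0,.052,x0)) if bias else 0
        for q in((335,352),(341,370),(347,391)):
            f=lambda v:pix(pt(o,v[0],v[1],x0))+b-q
            print("   ",bias,q,fsolve(f,[.25,.055]).round(4))
# dark blob centroid
m=np.load("s3.npz")["m"].mean(2);c=m[158:166,273:282];print(c.round(0).astype(int))
print("case ends y=±.052 at sole of case",pix(pt(o,0,0,.011,-.052,.128-.018)),pix(pt(o,0,0,.011,.052,.128-.018)))
E
```

```text
0 pivot [314. 179.] tip [305. 334.]
    0 (335, 352) [0.1209 0.0585]
    0 (341, 370) [0.1345 0.0649]
    0 (347, 391) [0.1442 0.0726]
    1 (335, 352) [0.162  0.0546]
    1 (341, 370) [0.1722 0.0611]
    1 (347, 391) [0.1785 0.0687]
0.005 pivot [313. 196.] tip [305. 350.]
    0 (335, 352) [0.1317 0.0527]
    0 (341, 370) [0.1453 0.0591]
    0 (347, 391) [0.1546 0.0667]
    1 (335, 352) [0.1615 0.0546]
    1 (341, 370) [0.1717 0.0611]
    1 (347, 391) [0.1779 0.0687]
0.011 pivot [313. 216.] tip [304. 370.]
    0 (335, 352) [0.1482 0.0458]
    0 (341, 370) [0.1615 0.0521]
    0 (347, 391) [0.1697 0.0596]
    1 (335, 352) [0.161  0.0546]
    1 (341, 370) [0.1711 0.0611]
    1 (347, 391) [0.1773 0.0687]
[[58 74 75 75 75 75 76 76 75]
 [72 71 56 47 47 56 76 76 76]
 [76 71 50 35 35 41 62 74 75]
 [75 71 50 35 35 40 59 75 76]
 [69 67 53 35 35 37 52 71 71]
 [67 67 61 41 41 43 53 68 68]
 [67 66 65 63 62 62 64 66 66]
 [66 66 67 67 67 67 67 67 67]]
case ends y=±.052 at sole of case [ 76.98912883 416.84948012] [525.68831515 435.22711295]
```

```bash
cat > goal.py <<'E'
from h import *
C=np.array([.5876,-.043,.102])
o=r.get_obs()
def goal(lean,h,yaw=48.4):
    R=down(yaw)@Ro.from_rotvec([0,-lean,0],degrees=True).as_matrix()
    return C-R[:,2]*h,R
E
python3 - <<'E'
from goal import *
togo(*goal(0,.160))
E
```

```text
t 15.5 pos [ 0.5525 -0.0051  0.3753] F [ 0.6  -0.16 -3.31] w 0.0219 ff 30.0
shift units (tool axes now) [-0.202  2.056  4.534]
turn units [-0.     0.    -0.004]
shift in goal axes [-0.204  2.056  4.534]
```

Call:
apply_moves(
  series=[
    [[-0.1, 0.5, 0.3, 0, 0, 0], [-0.1, 0.8, 0.6, 0, 0, 0], [0, 0.5, 0.8, 0, 0, 0], [0, 0.25, 0.8, 0, 0, 0], [0, 0, 0.8, 0, 0, 0], [0, 0, 0.7, 0, 0, 0], [0, 0, 0.4, 0, 0, 0], [0, 0, 0.1, 0, 0, 0]],
  ],
)

```text
t: 16.3
ee_pos: [0.587, -0.0431, 0.2609]
eef_rot: [[0.665, 0.747, -0.003], [0.747, -0.665, 0.001], [-0.001, -0.003, -1.0]]
wrist_force: [-0.2, 0.3, -2.5]
gripper_width: 0.0218
finger_force: 30.0
```

Call:
apply_moves(
  series=[
    [[0, 0, 0, 0, 0, 0], [0, 0, 0, 0, 0, 0], [0, 0, 0, 0, 0, 0]],
  ],
)

```text
t: 16.6
ee_pos: [0.5881, -0.043, 0.2641]
eef_rot: [[0.664, 0.747, 0.002], [0.747, -0.664, -0.001], [0.001, 0.002, -1.0]]
wrist_force: [0.0, 0.7, -3.3]
gripper_width: 0.0217
finger_force: 30.0
```

```bash
python3 - <<'E'
from goal import *
togo(*goal(0,.141))
print(np.mean([r.get_obs()["wrist_force"] for _ in range(5)],0))
E
```

```text
t 16.6 pos [ 0.5881 -0.043   0.2641] F [ 0.04  0.7  -3.28] w 0.0217 ff 30.0
shift units (tool axes now) [-0.015 -0.018  0.844]
turn units [ 0.014 -0.007 -0.003]
shift in goal axes [-0.014 -0.016  0.844]
[ 0.04363994  0.69812233 -3.2774945 ]
```

Call:
apply_moves(
  series=[
    [[0, 0, 0.3, 0, 0, 0], [0, 0, 0.3, 0, 0, 0], [0, 0, 0.15, 0, 0, 0], [0, 0, 0.05, 0, 0, 0], [0, 0, 0, 0, 0, 0], [0, 0, 0, 0, 0, 0]],
  ],
)

```text
t: 17.2
ee_pos: [0.5876, -0.0429, 0.2429]
eef_rot: [[0.664, 0.747, 0.0], [0.747, -0.664, -0.0], [0.0, 0.0, -1.0]]
wrist_force: [-0.1, 0.1, -3.8]
gripper_width: 0.0218
finger_force: 30.0
```

Call:
apply_moves(
  series=[
    [[0, 0, 0.04, 0, 0, 0], [0, 0, 0.04, 0, 0, 0], [0, 0, 0, 0, 0, 0], [0, 0, 0, 0, 0, 0]],
  ],
)

```text
t: 17.6
ee_pos: [0.5878, -0.0429, 0.2416]
eef_rot: [[0.664, 0.747, 0.001], [0.747, -0.664, -0.0], [0.0, 0.001, -1.0]]
wrist_force: [-0.2, 0.2, 0.8]
gripper_width: 0.0219
finger_force: 30.0
```

Call:
apply_moves(
  series=[
    [[0, 0, 0.05, 0, 0, 0], [0.187, 0, 0.003, 0, -0.24, 0], [0.187, 0, 0.003, 0, -0.24, 0], [0.187, 0, 0.003, 0, -0.24, 0], [0.187, 0, 0.003, 0, -0.24, 0], [0.187, 0, 0.003, 0, -0.24, 0], [0, 0, 0, 0, 0, 0], [0, 0, 0, 0, 0, 0]],
  ],
)

```text
t: 18.4
ee_pos: [0.6034, -0.0251, 0.2376]
eef_rot: [[0.655, 0.748, -0.11], [0.737, -0.664, -0.125], [-0.167, 0.0, -0.986]]
wrist_force: [-0.6, -1.6, 3.2]
gripper_width: 0.0215
finger_force: 30.0
```

Call:
apply_moves(
  series=[
    [[0, 0, 0, 0, 0, 0], [0, 0, 0, 0, 0, 0], [0, 0, 0, 0, 0, 0], [0, 0, 0, 0, 0, 0], [0, 0, 0, 0, 0, 0], [0, 0, 0, 0, 0, 0], [0, 0, 0, 0, 0, 0], [0, 0, 0, 0, 0, 0]],
  ],
)

```text
t: 19.2
ee_pos: [0.603, -0.0255, 0.2377]
eef_rot: [[0.655, 0.747, -0.111], [0.737, -0.664, -0.125], [-0.167, 0.0, -0.986]]
wrist_force: [-0.6, -0.4, 3.3]
gripper_width: 0.0217
finger_force: 30.0
```

Call:
apply_moves(
  series=[
    [[0, 0, 0, 0, 0, 0], [0, 0, 0, 0, 0, 0], [0, 0, 0, 0, 0, 0], [0, 0, 0, 0, 0, 0], [0, 0, 0, 0, 0, 0], [0, 0, 0, 0, 0, 0], [0, 0, 0, 0, 0, 0], [0, 0, 0, 0, 0, 0]],
  ],
)

```text
t: 20.0
ee_pos: [0.603, -0.0255, 0.2377]
eef_rot: [[0.655, 0.747, -0.111], [0.737, -0.664, -0.125], [-0.167, 0.0, -0.986]]
wrist_force: [-0.3, -1.2, 2.4]
gripper_width: 0.0218
finger_force: 30.0
```

```bash
cat > look.py <<'E'
from goal import *
from ang import pt
import sys
tag=sys.argv[1]
m=np.mean([cap("scene")[0].astype(float) for _ in range(5)],0)
o=r.get_obs();R=o["eef_rot"];togo(*goal(9.6,.139))
print("lean",np.degrees(np.arcsin(-R[:,2]@[.664,.747,0])), "h",-(R[:,2]@(o["ee_pos"]-C)))
u=proj(o["ee_pos"]+R[:,2]*.08,"scene");x,y=(u-[30,30]).astype(int);print("crop",x,y)
s=.1;pix=lambda p:((proj(p,"scene")-[x,y]+.5)/s-.5).round(0)
for a in(0,.15,.17,.19): print(a,pix(pt(o,a,.052,.005)),pix(pt(o,a,.060,.005)))
np.savez(tag+".npz",m=m,xy=[x,y])
cv2.imwrite(f"pics/{tag}.png",cv2.resize(m[y:y+60,x:x+60].astype(np.uint8),(600,600),interpolation=cv2.INTER_CUBIC))
E
python3 look.py f1
```

```text
t 20.25 pos [ 0.603  -0.0254  0.2377] F [-0.56 -1.17  3.04] w 0.0218 ff 30.0
shift units (tool axes now) [-0.016  0.006 -0.054]
turn units [-0.001 -0.    -0.004]
shift in goal axes [-0.016  0.006 -0.054]
lean 9.592754894395416 h 0.13765863855748234
crop 242 180
0 [302. 348.] [295. 367.]
0.15 [336. 352.] [334. 371.]
0.17 [340. 352.] [339. 371.]
0.19 [345. 352.] [344. 371.]
```

View pics/f1.png

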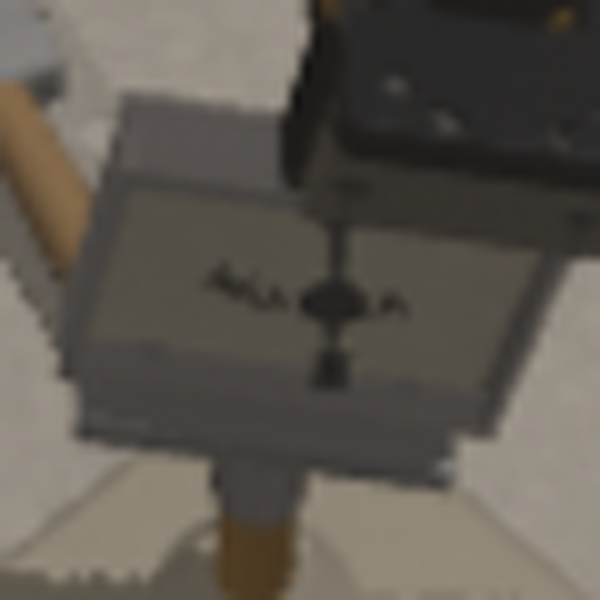

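The pointer runs from (338,230) through its bob at (333,300) onto the marker at (329,370), with the foot on the dome only. I check the alignment at sub-pixel level and ease the press slightly.

```bash
python3 - <<'E'
import numpy as np
z=np.load("f1.npz");m=z["m"].mean(2);x,y=z["xy"]
for v in range(22,41):
    w=m[y+v,x+27:x+40]; b=np.median(np.r_[w[:3],w[-3:]]); k=np.clip(b-w-3,0,None); print(v,(k@np.arange(27,40)/max(k.sum(),1e-9)).round(2),k.sum().round(0),end="; ")
E
```

```text
22 35.16 102.0; 23 33.44 57.0; 24 33.34 52.0; 25 33.33 54.0; 26 33.25 46.0; 27 33.25 43.0; 28 32.69 133.0; 29 32.33 167.0; 30 33.25 141.0; 31 33.32 202.0; 32 32.85 82.0; 33 32.65 44.0; 34 32.62 33.0; 35 32.77 102.0; 36 32.63 112.0; 37 32.5 109.0; 38 32.43 82.0; 39 32.4 3.0; 40 0.0 0.0;
```

Call:
apply_moves(
  series=[
    [[0, 0, -0.03, 0, 0, 0], [0, 0, 0, 0, 0, 0], [0, 0, 0, 0, 0, 0], [0, 0, 0, 0, 0, 0], [0, 0, 0, 0, 0, 0], [0, 0, 0, 0, 0, 0], [0, 0, 0, 0, 0, 0], [0, 0, 0, 0, 0, 0]],
  ],
)

```text
t: 21.05
ee_pos: [0.6031, -0.0253, 0.2384]
eef_rot: [[0.655, 0.747, -0.111], [0.737, -0.664, -0.125], [-0.167, -0.0, -0.986]]
wrist_force: [0.3, -0.3, 2.3]
gripper_width: 0.0219
finger_force: 30.0
```

Call:
apply_moves(
  series=[
    [[0.03, 0, 0, 0, -0.04, 0], [0, 0, 0, 0, 0, 0], [0, 0, 0, 0, 0, 0], [0, 0, 0, 0, 0, 0], [0, 0, 0, 0, 0, 0], [0, 0, 0, 0, 0, 0], [0, 0, 0, 0, 0, 0], [0, 0, 0, 0, 0, 0]],
  ],
)

```text
t: 21.85
ee_pos: [0.6036, -0.0248, 0.2383]
eef_rot: [[0.654, 0.747, -0.114], [0.736, -0.664, -0.129], [-0.172, -0.0, -0.985]]
wrist_force: [-0.0, -1.4, 2.0]
gripper_width: 0.0219
finger_force: 30.0
```

Call:
apply_moves(
  series=[
    [[0, 0, 0, 0, 0, 0], [0, 0, 0, 0, 0, 0], [0, 0, 0, 0, 0, 0], [0, 0, 0, 0, 0, 0], [0, 0, 0, 0, 0, 0], [0, 0, 0, 0, 0, 0], [0, 0, 0, 0, 0, 0], [0, 0, 0, 0, 0, 0]],
  ],
)

```text
t: 22.65
ee_pos: [0.6036, -0.0248, 0.2382]
eef_rot: [[0.654, 0.747, -0.114], [0.736, -0.664, -0.129], [-0.172, -0.0, -0.985]]
wrist_force: [0.0, -0.2, 2.5]
gripper_width: 0.0218
finger_force: 30.0
```

Call:
apply_moves(
  series=[
    [[0, 0, 0, 0, 0, 0], [0, 0, 0, 0, 0, 0], [0, 0, 0, 0, 0, 0], [0, 0, 0, 0, 0, 0], [0, 0, 0, 0, 0, 0], [0, 0, 0, 0, 0, 0], [0, 0, 0, 0, 0, 0], [0, 0, 0, 0, 0, 0]],
  ],
)

```text
t: 23.45
ee_pos: [0.6036, -0.0248, 0.2383]
eef_rot: [[0.654, 0.747, -0.114], [0.736, -0.664, -0.129], [-0.172, 0.0, -0.985]]
wrist_force: [0.3, -0.1, 3.2]
gripper_width: 0.022
finger_force: 30.0
```

```bash
python3 look.py f2|head -7; python3 - <<'E'
import numpy as np
z=np.load("f2.npz");m=z["m"].mean(2);x,y=z["xy"]
for v in range(22,41):
    w=m[y+v,x+27:x+40]; b=np.median(np.r_[w[:3],w[-3:]]); k=np.clip(b-w-3,0,None); print(v,(k@np.arange(27,40)/max(k.sum(),1e-9)).round(2),k.sum().round(0),end="; ")
E
```

```text
t 23.7 pos [ 0.6036 -0.0248  0.2383] F [ 0.62 -0.82  1.92] w 0.0218 ff 30.0
shift units (tool axes now) [-0.046  0.005 -0.024]
turn units [-0.001  0.04  -0.004]
shift in goal axes [-0.046  0.005 -0.024]
lean 9.915593204864487 h 0.13839782648602467
crop 242 180
0 [304. 347.] [297. 366.]
22 35.16 90.0; 23 33.59 41.0; 24 33.66 38.0; 25 33.53 47.0; 26 33.44 46.0; 27 33.36 49.0; 28 33.08 123.0; 29 32.99 149.0; 30 32.85 128.0; 31 33.67 160.0; 32 33.09 79.0; 33 33.05 45.0; 34 32.86 32.0; 35 32.8 100.0; 36 32.64 121.0; 37 32.77 109.0; 38 32.9 79.0; 39 32.82 3.0; 40 0.0 0.0;
```

View pics/f2.png

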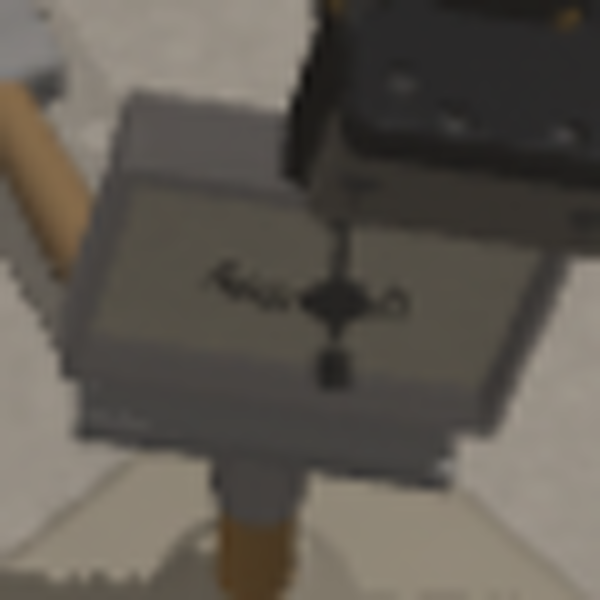

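The pointer at (337,240–340) now lies on the marker at (334,370), within about 0.1 px. The foot rests on the dome and the pin's head is on the rim, so I hand the job in.

```bash
python3 -c "
from rig import r
print(r.job_done())"
```

```text
the job is handed in; nothing more can be done
None
```

I handed the job in at about 24 s: the pin is fully in the tube with its head on the rim, and the gauge is held with its foot lightly on the dome (about 5 N) and the pointer on the marker at about 9.9° of lean; no verdict came back.

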